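Sterilize the spreader's blade and park it in the clean rest

ROBOT

A 6-joint arm with a two-finger parallel gripper is mounted at the origin on the work surface. World frame = base frame: x ahead of the robot, y to its left, z up, the work surface at z = 0. Lengths are in mm, angles in rad, forces in N, time in s.
With the tool pointing down it reaches from about 300 to 775 mm from the base axis. Payload 14.6 kg.
Tool frame: the origin (TCP) lies on the centre line of the jaws, within the pads' length; the fingertips stand 19 mm ahead of it and the grasp point (between the pads) is the TCP (bot.tip_reach is the distance from the TCP to the fingertips, in mm); y points along the fingers, x is the direction in which the jaws open and shut, and the axes are right-handed (so a half turn about y gives the same grasp; the last joint's range is limited). The gripper opens to 85 mm and grips with 20 to 120 N. Pads are 22 mm wide; open, the fingers measure 114 mm over their backs; the gripper's body (76 mm by 85 mm) begins 54 mm behind the grasp point. The pads swing forward as they close: fully open they stand 13 mm farther back than shut.
Start: joints at [-1.323, 0.3, 1.521, -0, 1.321, -0.067], TCP at [170.287, -522.964, 250.281] pointing down, gripper open.
Joint ranges: [-3.03, 3.03], [-0.79, 2.21], [0.23, 2.52], [-1.04, 4.18], [0, 3.07], [-2.55, 2.55]. Speed limits (rad/s): [2.22, 2.22, 2.57, 3.14, 3.14, 3.14].

INTERFACE

Orientations are given as a unit quaternion [w, x, y, z].
In Python, from rig import bot gives the robot as it stands. Calls block until the motion is done:
- bot.move_to(position, orientation): joint-space move of the TCP to a pose.
- bot.servo_line(position, attitude=None, speed=150, until_force=None): straight line of the TCP; attitude=None keeps the orientation; speed is the mean speed in mm/s. With until_force (N) it stops when the force on the tool has changed by that much, and returns True; else False.
- bot.move_joints(angles): joint-space move.
- bot.move_gripper(opening, grip_force=None): finger opening in mm; grip_force is the grip in N (None keeps the last); returns when the fingers have stopped.
- bot.dwell(seconds).
- bot.ik(position, orientation): joint angles nearest the present ones, or None.
- bot.read_state(): the state.
- bot.read_camera(name): name is "side" or "top"; returns a dict with "image" (384x512x3 uint8, blue, green, red), "depth" (384x512 float32, mm along the optical axis (not along the pixel's ray), 0 where there is no reading), "fovy" (degrees; the focal length in pixels is half the picture's height over the tangent of half this angle, whatever the lens; pixels are square), "cx", "cy" (the principal point, pixels), "k1" (the pictures are not rectified: a ray, as slopes to the right and down, at radius r is drawn at 1 + k1 r^2 times it, then the intrinsics apply), "eye" and "attitude" of the camera in the world. Camera axes: x right, y down, z forward; pixel columns grow to the right and rows downward; lengths in mm; the calibration is good to about 2 mm. A picture is of the moment at which its call begins.
A pose or a line that the arm cannot do raises bot.MotionError and nothing moves.
- bot.finish_job(): hands the job in, once; it reports no verdict.
The state is a dict: "clock": time; "joint_positions": joint angles; "qvel": joint speeds; "effort": joint torques, N m; "ee_pos": TCP position; "tool_rot": TCP orientation; "ft_force": force on the tool from outside, world axes, zero at the start; "moment": the same for the moment, N m; "grip_width": finger opening in mm.
Only numpy, scipy, OpenCV 4.12 (cv2) and the standard library are available. Lean on these libraries where they do the work, as an engineer would, in place of code of your own. Each camera call takes 0.05 s, during which the arm holds its last target.

TASK

Take the spreader out of the black rest and dip its blade into the open well of the red UV sterilizer until its lower edge is at least half-way down the well, and hold it there for a second without touching the sterilizer. Then lift it out and lay it gently, blade hanging down, squarely across both forks of the green rest, with the middle of the handle midway between the forks, and let go. Keep the blade off the bench and leave everything else where it stands.

Things in the scene. Friction and masses are not known exactly. Their poses are not given: they have to be found in the camera images.
- spreader: cranked tool, loose, one rigid piece, about 80 g, 148 mm long. Origin: centre of its straight orange handle, a square bar 120 mm long (x), 16 mm wide (y) and high (z); balances near there. A 7 mm steel neck leaves the +x end and turns straight down at x = +85 mm to a steel blade 26 mm wide (y), 6 thick (x), 34 high. z is up (blade hanging). Starts in the black rest, free to grip from above between the forks
- spreader_tip (a point): middle of the blade's lower edge, at (85, 0, -90) mm in the spreader's frame; same axes as the spreader
- sterilizer: the UV tip sterilizer, fixed: a red block 140 x 140 mm, 95 mm high, with a white panel on its -x side and one round open well in the middle of its top, ringed by violet light. Origin: centre of its underside on the bench; z up
- sterilizer_well (a point): centre of the well's mouth, level with the block's top, 95 mm above the bench. The well is 64 mm across and 75 mm deep, straight down, empty
- used_rest: the black rest, fixed, where the spreader starts; built just as the green one. Origin: centre of its underside; z up
- clean_rest: the green rest, fixed: base 110 x 70 x 12 mm; two Y-shaped forks of 8 mm bar on 10 mm posts at x = -44 and +44 mm, open above, 80 mm free between them. Each has a level bottom, where the handle lies, and arms sloping out from 23 mm apart at the bottom to 60 mm at the tips, 149 mm above the bench. Origin: centre of its underside; x along the handle laid in it; z up
- clean_rest_seat (a point): where the handle's centre is when the spreader lies in the green rest: midway between the forks, 120 mm above the bench (fork bottoms 8 mm lower); axes as the rest's. The blade then hangs 30 mm above the bench, outside the forks, at either end
- beaker: bystander: loose clear open beaker, 68 mm across, 85 mm high; origin at the centre of its underside
- amber_bottle: bystander: loose amber bottle with blue cap, 64 mm across, 130 mm high; origin at the centre of its underside
- white_bottle: bystander: loose white bottle with red cap, 60 mm across, 140 mm high; origin at the centre of its underside
- dish_stack: bystander: loose stack of four clear dishes with white lids, 93 mm across, 60 mm high; origin at the centre of its underside
- tip_box: bystander: loose yellow box with clear lid, 85 x 120 x 65 mm; origin at the centre of its underside
- tube_rack: bystander: loose blue rack of capped tubes, 70 x 160 x 87 mm; origin at the centre of its underside
- steel_cup: bystander: loose open steel cup, 72 mm across, 75 mm high; origin at the centre of its underside
Mind the look-alikes: they are no part of the job. Of the things shaped like the clean_rest, the green one is meant. Of the things shaped like the spreader, the orange one is meant.

How it is judged (in metres and radians):
On the way:
1. the blade's lower edge is 30 mm or more below the mouth of the sterilizer's well, inside it (within 26 mm of its axis), for 0.8 s (horizontal distance between spreader_tip and sterilizer_well below 0.026 m and z of spreader_tip in the frame of sterilizer_well below -0.03 m), for 0.8 s.
At the end, for the whole second after the job is handed in: the spreader lies released and at rest in the green rest: handle centre within 15 mm along, 8 mm across and 6 mm in height of the seat point, along the rest's x axis (either way round) within 0.15 rad, blade hanging down within 0.15 rad of upright (x of spreader in the frame of clean_rest_seat between -0.015 and 0.015 m and y of spreader in the frame of clean_rest_seat between -0.008 and 0.008 m and z of spreader in the frame of clean_rest_seat between -0.006 and 0.006 m and angle between the x axis of spreader and the x axis of clean_rest, either way round below 0.15 rad and angle between spreader's own z axis and vertical below 0.15 rad and linear speed of spreader below 0.02 m/s); the robot touches nothing.
It fails at once if the spreader touches the sterilizer with more than 1 N (contact force between spreader and sterilizer above 1 N).
It fails at once if the robot touches the sterilizer with more than 3 N (contact force between any of the arm, the fingers and sterilizer above 3 N).
It fails at once if the blade comes down to the bench (lower edge below 8 mm) (height (world z) of spreader_tip below 0.008 m).
It fails at once if the spreader is dropped or thrown into the green rest (faster than 0.45 m/s within 20 mm of its seat) (distance between spreader and clean_rest_seat below 0.02 m and linear speed of spreader above 0.45 m/s).
It fails at once if a bystander is moved by more than 20 mm or tipped (distance of any of beaker, amber_bottle, white_bottle, dish_stack, tip_box, tube_rack, steel_cup from where it was at the start of the episode above 0.02 m or angle between any of beaker, amber_bottle, white_bottle, dish_stack, tip_box, tube_rack, steel_cup's own z axis and vertical above 0.3 rad).
It also fails if it takes over 48 s, if anything falls off the work surface, if the arm or the gripper's body presses on something with over 40 N, if the wrist force passes 120 N, or if a joint passes its speed limit or range.

## Working session

There is one attempt and no reset: what is moved stays moved. The work goes in short steps, each a Python script; the robot and the scene stay as the last script left them, time stands still between calls to the robot, and variables do not carry over. Pictures are saved under pics/ and viewed, and the job is handed in when it is done.

```bash
mkdir -p pics; ls; cat > h.py <<'E'
import numpy as np, cv2, pickle
from scipy.spatial.transform import Rotation as R
def rot(q): return R.from_quat([q[1],q[2],q[3],q[0]])
def quat(r): x,y,z,w=r.as_quat(); return [w,x,y,z]
def cloud(c):
    h,w=c["depth"].shape; f=h/2/np.tan(np.radians(c["fovy"])/2)
    K=np.array([[f,0,c["cx"]],[0,f,c["cy"]],[0,0,1.]])
    u,v=np.meshgrid(np.arange(w,dtype=float),np.arange(h,dtype=float))
    p=cv2.undistortPoints(np.stack([u.ravel(),v.ravel()],1).reshape(-1,1,2),K,np.array([c["k1"],0,0,0,0.])).reshape(h,w,2)
    d=c["depth"][...,None]
    P=np.concatenate([p*d,d],2)
    W=rot(c["attitude"]).apply(P.reshape(-1,3)).reshape(h,w,3)+np.array(c["eye"])
    W[c["depth"]<=0]=np.nan
    return W
E
python3 - <<'E'
from rig import bot
from h import *
for n in("top","side"):
    c=bot.read_camera(n); pickle.dump(c,open(n+".pkl","wb"))
    cv2.imwrite(f"pics/{n}0.png",cv2.resize(c["image"],None,fx=1.5,fy=1.5))
    print(n,c["eye"],c["attitude"],c["fovy"],c["cx"],c["cy"],c["k1"])
print(bot.read_state())
E
```

```text
pics
top [ 384.75540643    7.6205727  1418.95330173] [-0.03495283  0.71167886 -0.70130281  0.0215841 ] 53.5225259976714 252.40590564462804 187.36951285376713 -0.042293952169588464
side [277.05083186 915.26663206 837.40374628] [ 0.04539337 -0.09093515  0.89942678 -0.42509023] 57.87696927782705 254.94694261222529 192.2817151110342 -0.03165686434230573
{'clock': 0.1, 'joint_positions': array([-1.32261795e+00,  3.00410114e-01,  1.52151551e+00,  2.33201650e-05,
        1.32069788e+00, -6.66088497e-02]), 'qvel': array([ 0.00204981, -0.00068338, -0.00105388, -0.00040112, -0.00085008,
       -0.0021485 ]), 'effort': array([ 1.69452593e-03, -5.44376349e+01, -3.62370622e+01, -5.84400914e-05,
        2.98789484e-03,  6.15947719e-07]), 'ee_pos': array([ 170.23905285, -522.79285028,  249.78249545]), 'tool_rot': array([ 0.57243002, -0.57195117,  0.4157238 , -0.415174  ]), 'ft_force': array([-0.09639951, -0.31119364,  0.75442204]), 'moment': array([-0.0152001 , -0.01015918, -0.01629498]), 'grip_width': 85.42954446841695}
```

View pics/top0.png

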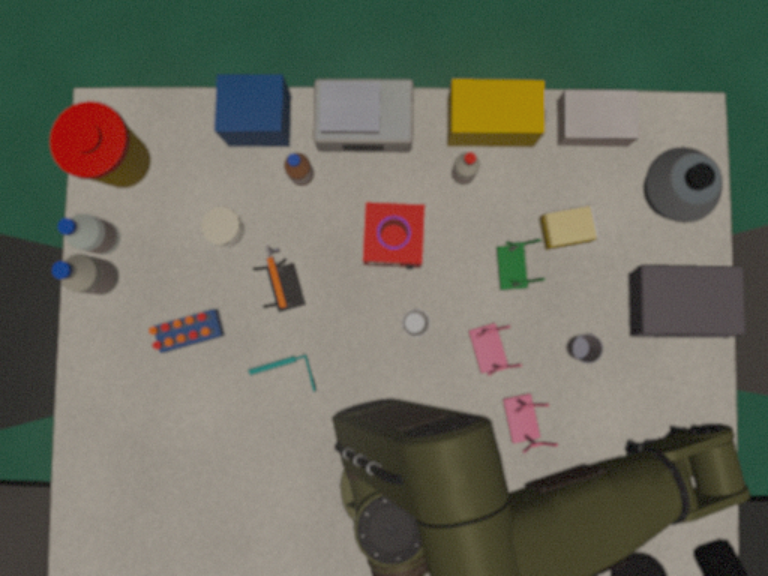

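View pics/side0.png

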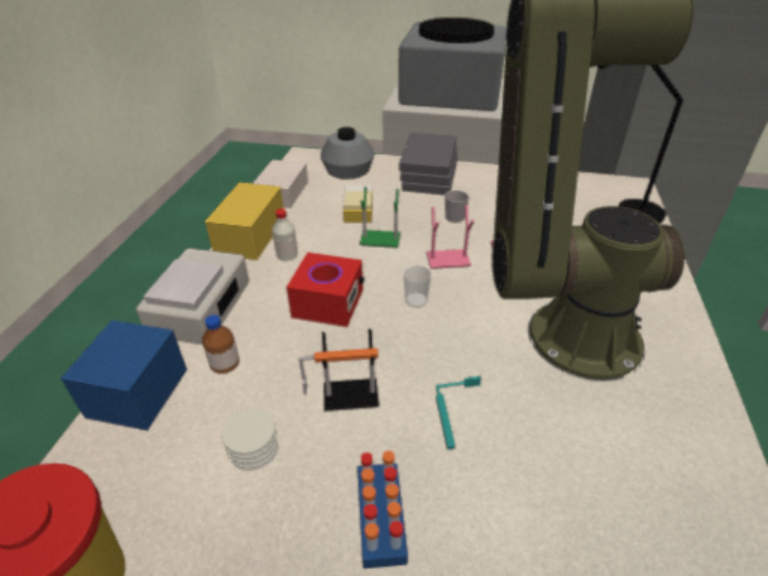

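Candidates, in pixels of the 1.5x top view:
- **Spreader:** orange one at (278,281) in the black rest, teal look-alike at (285,368) lying on the bench. I choose the orange one.
- **Rest:** green at (512,266), pink look-alikes at (489,348) and (522,417), black at (287,287) as the start. I choose the green one.

The red sterilizer is at (394,235), with its violet ring visible. Next come close crops and the localisation.

```bash
cat > loc.py <<'E'
from h import *
T=pickle.load(open("top.pkl","rb"));S=pickle.load(open("side.pkl","rb"))
def masks(c):
    hsv=cv2.cvtColor(c["image"],cv2.COLOR_BGR2HSV);H,s,v=cv2.split(hsv)
    return dict(orange=(H>=6)&(H<=16)&(s>150)&(v>120), green=(H>50)&(H<75)&(s>120)&(v>50), red=((H<5)|(H>174))&(s>170)&(v>90), violet=(H>130)&(H<165)&(s>70)&(v>80), black=(v<60))
E
python3 - <<'E'
from loc import *
t=T["image"][130:225,150:220];g=T["image"][140:210,310:400]
a=cv2.resize(t,(380,515),interpolation=cv2.INTER_CUBIC);b=cv2.resize(g,(400,311),interpolation=cv2.INTER_CUBIC)
o=np.zeros((515,790,3),np.uint8);o[:,:380]=a;o[:311,385:785]=b
cv2.imwrite("pics/crop0.png",o)
s=S["image"][180:290,180:280]
cv2.imwrite("pics/crop1.png",np.hstack([cv2.resize(s,(400,440),interpolation=cv2.INTER_CUBIC),cv2.resize(S["image"][110:180,220:290],(400,440),interpolation=cv2.INTER_CUBIC)]))
for n,c in(("top",T),("side",S)):
    W=cloud(c);m=masks(c)
    for k in m:
        box=(W[...,0]>250)&(W[...,0]<800)&(W[...,1]>-450)&(W[...,1]<450)
        mm=(m[k]&box).astype(np.uint8)
        N,L,st,ce=cv2.connectedComponentsWithStats(mm)
        for i in range(1,N):
            if st[i,4]>25:
                p=W[L==i]; print(n,k,st[i],np.nanmedian(p,0).round(1),np.nanmin(p,0).round(),np.nanmax(p,0).round())
E
```

```text
top orange [179 172  12  33 148] [480.8 266.6 128.5] [428. 244. 121.] [538. 286. 135.]
top green [332 163  20  29 403] [ 537.  -289.    14.1] [ 488. -326.    4.] [ 589. -259.  152.]
top red [310 103   7   6  32] [ 772.8 -170.5  141.8] [ 762. -181.  137.] [ 780. -160.  145.]
top red [243 136  39  41 981] [599.6   0.7  96.6] [534. -65.  78.] [674.  68. 106.]
top red [254 149  17  15 184] [613.6   1.1  22.3] [587. -29.  13.] [638.  31.  49.]
top violet [251 144  23  22 134] [612.1   2.   96.9] [569. -37.  93.] [644.  40. 106.]
top black [187 177  14  27 154] [487.9 252.7  13.3] [436. 217.   5.] [533. 280. 151.]
top black [285 273  43  18 501] [256.1 -82.9 650.2] [ 250. -127.  469.] [265. -45. 691.]
side orange [140 219  13  12  97] [755.5 252.5  94.6] [743. 236.  85.] [771. 266. 111.]
side orange [210 232  42   9 230] [483.5 272.2 128.5] [428. 248. 117.] [539. 293. 133.]
side orange [256 301   7   8  39] [368.1 443.1  89.3] [360. 435.  82.] [376. 450.  93.]
side green [241 154  24  10 175] [ 537.1 -280.4   14.1] [ 486. -320.    9.] [ 585. -247.   18.]
side red [ 192  169   49   48 1418] [599.8  68.3  91.6] [536. -67.   7.] [675.  80. 101.]
side red [208 176  17  11 139] [617.5 -25.7  77.6] [585. -32.  51.] [640.  -2.  97.]
side violet [206 175  22  14  75] [602.9  -2.4  97.1] [568. -35.  47.] [645.  41. 101.]
side black [334   0  13  89 327] [254.8 -70.  605.8] [ 250. -112.  440.] [265. -36. 669.]
side black [217 253  35  20 547] [478.8 275.1  13.7] [422. 227.   8.] [526. 315.  48.]
```

View pics/crop0.png

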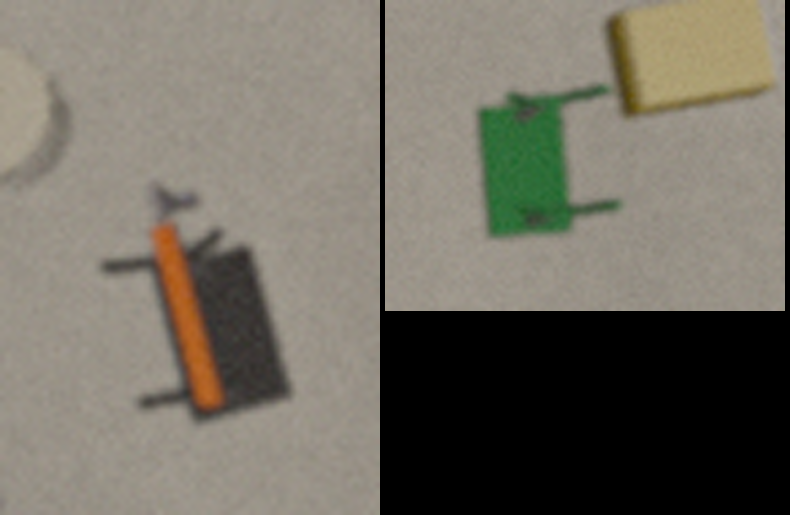

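View pics/crop1.png

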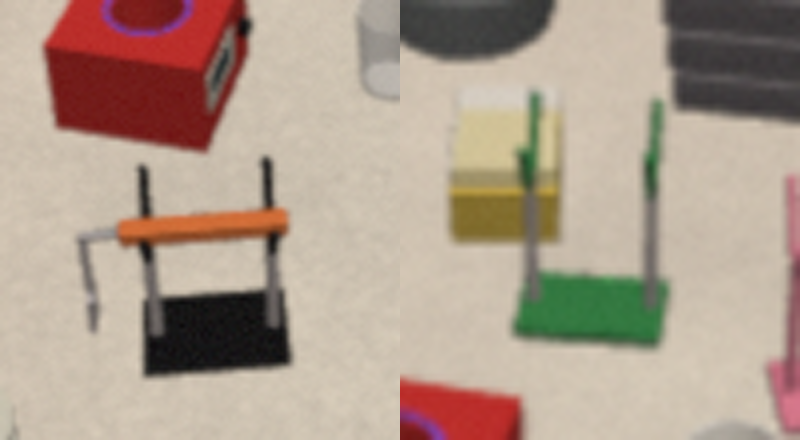

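```bash
cat >> h.py <<'E'
def plane_pts(c,uv,z):
    h,w=c["depth"].shape; f=h/2/np.tan(np.radians(c["fovy"])/2)
    K=np.array([[f,0,c["cx"]],[0,f,c["cy"]],[0,0,1.]])
    p=cv2.undistortPoints(np.asarray(uv,float).reshape(-1,1,2),K,np.array([c["k1"],0,0,0,0.])).reshape(-1,2)
    d=rot(c["attitude"]).apply(np.c_[p,np.ones(len(p))]); e=np.array(c["eye"])
    return (e+d*((z-e[2])/d[:,2])[:,None])[:,:2]
def project(c,P):
    h,w=c["depth"].shape; f=h/2/np.tan(np.radians(c["fovy"])/2)
    q=rot(c["attitude"]).inv().apply(np.asarray(P,float)-np.array(c["eye"]))
    s=q[:,:2]/q[:,2:]; r2=(s**2).sum(1,keepdims=True); s=s*(1+c["k1"]*r2)
    return s*f+[c["cx"],c["cy"]]
def box(L,Wd,z0,z1): return np.array([[a*L/2,b*Wd/2,z] for a in(-1,1) for b in(-1,1) for z in(z0,z1)])
def fitbox(c,mask,valid,B,x0):
    """silhouette fit of box corners B with pose x,y,yaw to mask over 'valid' pixels"""
    from scipy.optimize import minimize
    ss=4
    def render(x):
        P=R.from_euler('z',x[2]).apply(B)+[x[0],x[1],0]
        uv=project(c,P); hull=cv2.convexHull(((uv+.5)*ss*16).astype(np.float32))
        im=np.zeros((384*ss,512*ss),np.uint8); cv2.fillConvexPoly(im,np.round(hull).astype(np.int32),255,shift=4)
        return cv2.resize(im,(512,384),interpolation=cv2.INTER_AREA)/255.
    m=cv2.GaussianBlur(mask.astype(float),(0,0),1)
    def cost(x):
        r=cv2.GaussianBlur(render(x),(0,0),1); return (((r-m)**2)*valid).sum()
    best=None
    for dy in(-.1,0,.1):
        s=np.array([[0,0,0],[8,0,0],[0,8,0],[0,0,.15]])+np.array(x0)+[0,0,dy]
        o=minimize(cost,x0,method="Nelder-Mead",options=dict(initial_simplex=s,xatol=.02,fatol=1e-3))
        if best is None or o.fun<best.fun: best=o
    return best
E
python3 - <<'E'
from loc import *
for n,c in(("top",T),("side",S)):
    m=masks(c);W=cloud(c); ok=np.ones((384,512))
    near=lambda x,y,r:(np.hypot(W[...,0]-x,W[...,1]-y)<r)
    o=m["orange"]&near(480,268,90)&(W[...,2]>100); r=fitbox(c,o,ok,box(120,16,112,128),[481,267,.2]); print(n,"handle",r.x.round(3),r.fun,o.sum())
    g=m["green"]&near(537,-287,90); high=near(537,-287,110)&(W[...,2]>25)
    r=fitbox(c,g,1-cv2.dilate(high.astype(np.uint8),np.ones((3,3))),box(110,70,0,12),[537,-285,0]); print(n,"green",r.x.round(3),r.fun,g.sum())
    b=m["black"]&near(482,260,90); high=near(482,260,110)&(W[...,2]>25)
    r=fitbox(c,b,1-cv2.dilate(high.astype(np.uint8),np.ones((3,3))),box(110,70,0,12),[482,260,.2]); print(n,"black",r.x.round(3),r.fun,b.sum())
    s=(m["red"]|m["violet"])&near(600,0,120); ins=near(600,0,50)
    r=fitbox(c,s|ins,ok,box(140,140,0,95),[603,2,0]); print(n,"ster",r.x.round(3),r.fun)
    v=np.argwhere(m["violet"]&near(603,2,70)&(W[...,2]>80))[:,::-1]
    p=plane_pts(c,v,95).astype(np.float32); print(n,"well",cv2.fitEllipse(p), cv2.minEnclosingCircle(p))
E
```

```text
top handle [4.82664e+02 2.68535e+02 2.90000e-01] 10.545852616484897 148
top green [ 5.43023e+02 -2.94606e+02  1.31000e-01] 46.36907578235728 403
top black [4.89342e+02 2.73074e+02 2.71000e-01] 76.16931462394803 155
top ster [ 6.09601e+02  1.61400e+00 -4.30000e-02] 117.4767468407687
top well ((606.6229248046875, 1.098711609840393), (72.57086944580078, 73.0918197631836), 144.8899688720703) ((607.132080078125, 1.2844889163970947), 39.94373321533203)
side handle [4.85304e+02 2.64428e+02 2.97000e-01] 44.62832572196203 230
side green [ 5.41477e+02 -3.02922e+02  2.02000e-01] 37.10885543627882 177
side black [4.81991e+02 2.63108e+02 2.93000e-01] 56.71397871383373 587
side ster [ 6.10251e+02 -4.62800e+00  3.40000e-02] 150.772954339293
side well ((607.7672119140625, -1.3629350662231445), (72.51740264892578, 73.47492980957031), 12.772910118103027) ((608.5079956054688, -2.420886278152466), 39.67133331298828)
```

```bash
python3 - <<'E'
from loc import *
def ov(c,P,roi,k,hsvm):
    x,y,w,h=roi; im=cv2.resize(c["image"][y:y+h,x:x+w],None,fx=k,fy=k,interpolation=cv2.INTER_NEAREST)
    mk=cv2.resize(hsvm[y:y+h,x:x+w].astype(np.uint8)*255,None,fx=k,fy=k,interpolation=cv2.INTER_NEAREST)
    cs,_=cv2.findContours(mk,0,2); cv2.drawContours(im,cs,-1,(255,255,0),1)
    for B,x0,col in P:
        uv=project(c,R.from_euler('z',x0[2]).apply(B)+[x0[0],x0[1],0]); hull=cv2.convexHull(((uv+.5-[x,y])*k).astype(np.float32))
        cv2.polylines(im,[np.round(hull).astype(np.int32)],True,col,1)
    return cv2.resize(im,(390,290))
m=masks(T);ms=masks(S)
bb=box(110,70,0,12);hb=box(120,16,112,128)
a=ov(T,[(hb,[482.7,268.5,.29],(0,255,0)),(bb,[485,262,.28],(255,0,255))],(155,140,80,60),8,m["orange"]|m["black"])
b=ov(T,[(bb,[537,-289,.05],(255,0,255))],(320,150,60,45),8,m["green"])
c=ov(S,[(hb,[482.7,268.5,.29],(0,255,0)),(bb,[485,262,.28],(255,0,255))],(195,215,80,60),8,ms["orange"]|ms["black"])
d=ov(S,[(bb,[537,-289,.05],(255,0,255))],(225,125,60,45),8,ms["green"])
cv2.imwrite("pics/ov.png",np.vstack([np.hstack([a,b]),np.hstack([c,d])]))
E
```

```text
(no output)
```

View pics/ov.png

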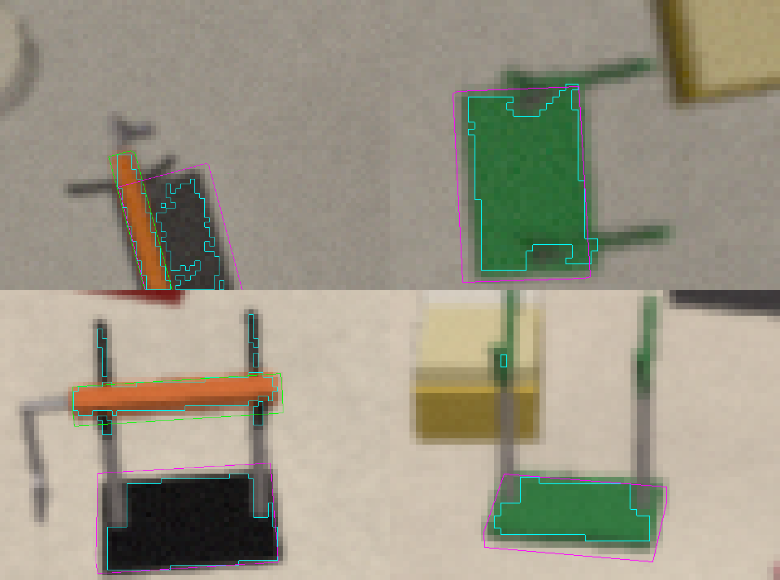

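```bash
cat > fit2.py <<'E'
from loc import *
def soft(c,kind):
    b,g,r=[x.astype(float) for x in cv2.split(c["image"])]
    if kind=="green": d=g-(r+b)/2
    if kind=="orange": d=r-b
    if kind=="black": d=-(r+g+b)/3
    return d
def run(c,n,kind,B,x0,pix_fg):
    W=cloud(c); d=soft(c,kind)
    P=R.from_euler('z',x0[2]).apply(B)+[x0[0],x0[1],0]; uv=project(c,P)
    x,y,w,h=cv2.boundingRect(uv.astype(np.float32)); 
    hull=np.zeros((384,512),np.uint8); cv2.fillConvexPoly(hull,np.round(cv2.convexHull(uv.astype(np.float32))).astype(np.int32),1)
    core=cv2.erode(hull,np.ones((3,3)))>0; ring=(cv2.dilate(hull,np.ones((11,11)))>0); out=ring&~(cv2.dilate(hull,np.ones((7,7)))>0)
    fg=np.median(d[core]); bg=np.median(d[out]); m=np.clip((d-bg)/(fg-bg),0,1)
    valid=ring.astype(float)
    if kind!="orange":
        hi=((W[...,2]>30)|np.isnan(W[...,2])).astype(np.uint8)
        valid*=1-cv2.dilate(hi,np.ones((5,5)))
        g=soft(c,"green"); 
    else:
        valid*=(cv2.erode(hull,np.ones((1,1)))>=0)
    return fitbox(c,m,valid,B,x0)
if __name__=="__main__":
    for n,c in(("top",T),("side",S)):
        for k,B,x0 in(("orange",box(120,16,112,128),[483,268,.28]),("green",box(110,70,0,12),[537,-289,.05]),("black",box(110,70,0,12),[485,264,.28])):
            r=run(c,n,k,B,x0,None); print(n,k,r.x.round(3),round(r.fun,1))
E
python3 fit2.py
```

```text
top orange [4.83704e+02 2.69020e+02 2.99000e-01] 6.4
top green [ 5.40675e+02 -2.94825e+02  1.18000e-01] 10.3
top black [4.81377e+02 2.68412e+02 2.94000e-01] 0.7
side orange [4.85532e+02 2.63597e+02 2.95000e-01] 25.1
side green [ 5.42282e+02 -3.02557e+02  1.16000e-01] 9.3
side black [4.82557e+02 2.63807e+02 2.91000e-01] 8.7
```

The top and side fits agree on yaw, but the side view has a y offset of about 5 to 7 mm. I'll use the top view for the grasp, since the jaws self-centre. Once the handle is held at a known TCP pose, I'll calibrate the cameras against it.

```bash
cat >> h.py <<'E'
def att(yaw,flip=False):
    x=np.array([-np.sin(yaw),np.cos(yaw),0])*(-1 if flip else 1); y=np.array([0,0,-1.]); z=np.cross(x,y)
    return quat(R.from_matrix(np.stack([x,y,z],1)))
E
python3 - <<'E'
from rig import bot
from h import *
for f in(0,1):
    for p,yw in(([483,267,220],.295),([483,267,120],.295),([522,-24,140],.295),([522,-24,300],0),([541,-293,120],.12),([541,-293,220],.12)):
        j=bot.ik(p,att(yw,f)); print(f,p,None if j is None else np.round(j,2))
E
```

```text
0 [483, 267, 220] [ 0.44  0.33  1.55 -0.    1.26 -1.43]
0 [483, 267, 120] [ 0.44  0.45  1.65 -0.    1.05 -1.43]
0 [522, -24, 140] [-0.12  0.36  1.72 -0.    1.07 -1.98]
0 [522, -24, 300] [-0.12  0.2   1.53 -0.    1.41 -1.69]
0 [541, -293, 120] [-0.56  0.57  1.45 -0.    1.12 -2.25]
0 [541, -293, 220] [-0.56  0.47  1.36 -0.    1.31 -2.25]
1 [483, 267, 220] [ 0.44  0.33  1.55 -0.    1.26  1.71]
1 [483, 267, 120] [ 0.44  0.45  1.65 -0.    1.05  1.71]
1 [522, -24, 140] [-0.12  0.36  1.72 -0.    1.07  1.16]
1 [522, -24, 300] [-0.12  0.2   1.53 -0.    1.41  1.45]
1 [541, -293, 120] [-0.56  0.57  1.45 -0.    1.12  0.89]
1 [541, -293, 220] [-0.56  0.47  1.36 -0.    1.31  0.89]
```

```bash
python3 - <<'E'
from rig import bot
from h import *
a=att(.296,1)
bot.move_gripper(55,30)
bot.move_to([483,267,230],a)
bot.servo_line([483,267,121],speed=120,until_force=8)
c=bot.read_camera("side");cv2.imwrite("pics/side1.png",cv2.resize(c["image"][150:310,130:330],(800,640))[:600])
c=bot.read_camera("top");cv2.imwrite("pics/top1.png",cv2.resize(c["image"][110:230,120:280],(800,600)))
s=bot.read_state();print(s["clock"],s["ee_pos"],s["ft_force"],s["grip_width"])
E
```

```text
4.65 [483.30045621 267.16278724 121.78407553] [-0.66586494 -0.31534768  0.3248264 ] 54.68671906444136
```

View pics/side1.png

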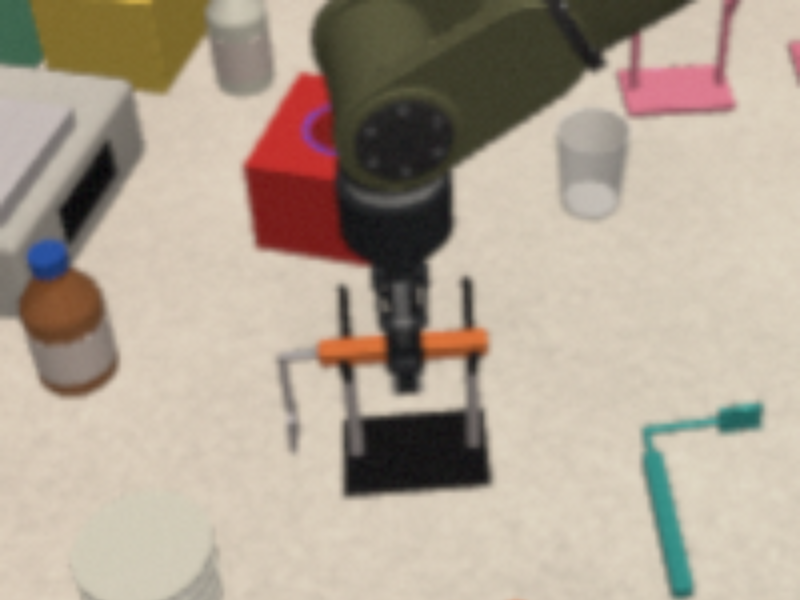

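The fingers straddle the handle at crop pixel (405,350), midway between its ends at 318 and 488, and clear of both forks. I'll close, lift, and measure.

```bash
python3 - <<'E'
from rig import bot
from h import *
bot.move_gripper(10,60)
s=bot.read_state();print(s["clock"],s["ee_pos"],s["ft_force"],s["grip_width"])
bot.servo_line([483,267,320],speed=150)
bot.dwell(.2)
for n in("top","side"):
    c=bot.read_camera(n); pickle.dump(c,open(n+"2.pkl","wb"))
    u,v=project(c,[[483,267,300]])[0].astype(int); x=max(0,u-60);y=max(0,v-45)
    cv2.imwrite(f"pics/{n}2.png",cv2.resize(c["image"][y:y+90,x:x+120],(800,600)))
s=bot.read_state();print(s["clock"],s["ee_pos"],s["ft_force"],s["moment"],s["grip_width"])
E
```

```text
5.0833 [483.12300785 267.04874072 121.34310713] [-1.44330422  0.11272034  4.00238424] 14.600977151311811
6.8583 [482.96876627 267.00610912 319.78439432] [ 0.83312375  1.23559347 -1.43850856] [-0.0035402  -0.00507833  0.01096321] 14.735431386701668
```

View pics/side2.png

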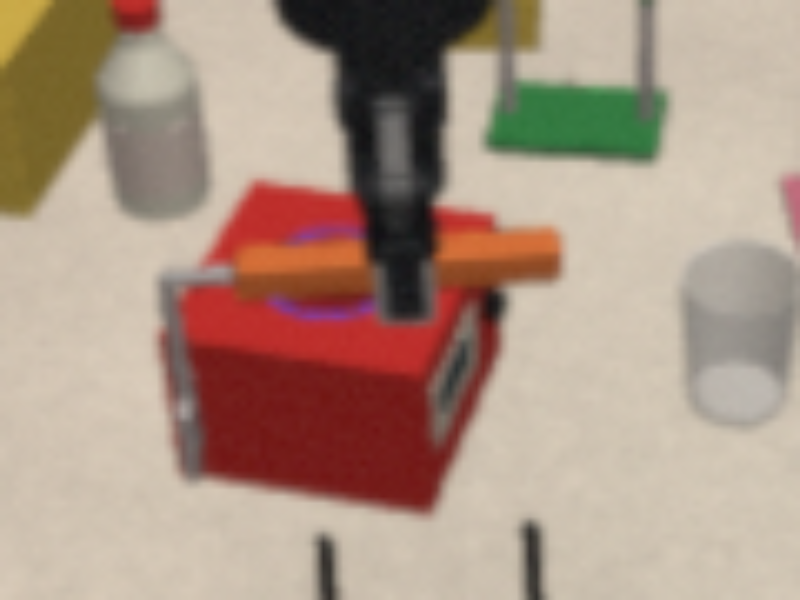

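View pics/top2.png

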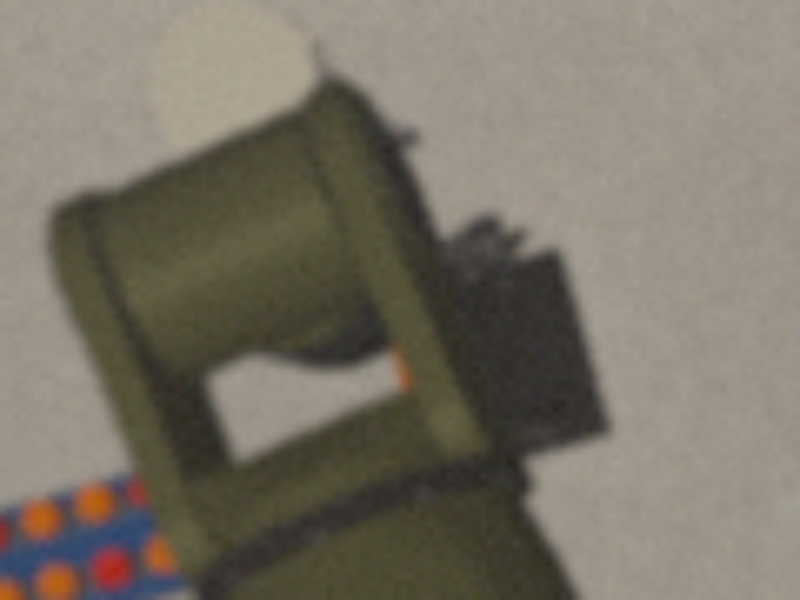

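```bash
python3 - <<'E'
from h import *
from fit2 import soft
c=pickle.load(open("side2.pkl","rb"))
d=soft(c,"orange")
z=320-121.4+120-.0
for zc in(320,318.5):
    B=box(120,16,zc-8,zc+8)
    P=R.from_euler('z',.296).apply(B)+[483,267,0]; uv=project(c,P)
    x0,y0=uv.min(0).astype(int)-8; x1,y1=uv.max(0).astype(int)+8
    print(uv.min(0),uv.max(0))
d=np.clip((d-40)/110,0,1)
x0,y0=uv.min(0).astype(int)-8; x1,y1=uv.max(0).astype(int)+8
hsv=cv2.cvtColor(c["image"],cv2.COLOR_BGR2HSV)
m=(hsv[...,0]>=6)&(hsv[...,0]<=18)&(hsv[...,1]>110); 
sub=np.zeros_like(m);sub[y0:y1,x0:x1]=m[y0:y1,x0:x1]
ys,xs=np.nonzero(sub);print(xs.min(),xs.max(),ys.min(),ys.max())
B=box(120,16,312,328)
from scipy.optimize import minimize
# overlay
k=8;im=cv2.resize(c["image"][y0-5:y1+30,x0-15:x1+5],None,fx=k,fy=k,interpolation=cv2.INTER_CUBIC)
def dr(P,col):
    q=project(c,P)+.5-[x0-15,y0-5]; h=cv2.convexHull((q*k).astype(np.float32)); cv2.polylines(im,[np.round(h).astype(np.int32)],True,col,1)
Rz=R.from_euler('z',.296)
dr(Rz.apply(B)+[483,267,0],(0,255,0))
bl=np.array([[85+a*3,b*13,320+z] for a in(-1,1) for b in(-1,1) for z in(-90,-56)]); dr(Rz.apply(bl)+[483,267,0],(255,0,255))
print(im.shape);cv2.imwrite("pics/ov2.png",im[:600,:800])
E
```

```text
[202.05990557 174.43262073] [251.74891017 186.48565255]
[202.12250431 174.92180604] [251.75510726 186.96706093]
202 250 175 185
(504, 680, 3)
```

View pics/ov2.png

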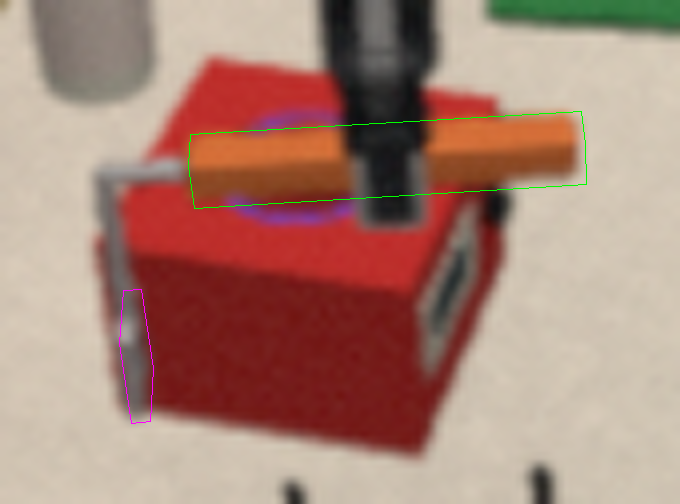

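```bash
cat > ovg.py <<'E'
from loc import *
import sys
def draw(c,x0,roi,k,sh=(0,0)):
    x,y,w,h=roi; im=cv2.resize(c["image"][y:y+h,x:x+w],None,fx=k,fy=k,interpolation=cv2.INTER_CUBIC)
    Rz=R.from_euler('z',x0[2]); f=lambda P:((project(c,Rz.apply(P)+[x0[0],x0[1],0])+sh+.5-[x,y])*k)
    cv2.polylines(im,[np.round(cv2.convexHull(f(box(110,70,0,12)).astype(np.float32))).astype(np.int32)],True,(255,0,255),1)
    for s in(-44,44):
        pl=np.array([[s,-30,149],[s,-11.5,112],[s,11.5,112],[s,30,149]]); cv2.polylines(im,[np.round(f(pl)).astype(np.int32)],False,(0,0,255),1)
    return cv2.resize(im,(400,300))
if __name__=="__main__":
    p=[540,-294,.10]; p2=[541,-295,.12]
    cv2.imwrite("pics/ovg.png",np.vstack([np.hstack([draw(T,q,(320,150,60,45),10),draw(S,q,(225,115,60,45),10,(-.5,-.7))]) for q in([540,-292,.06],p2)]))
E
python3 ovg.py
```

```text
(no output)
```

View pics/ovg.png

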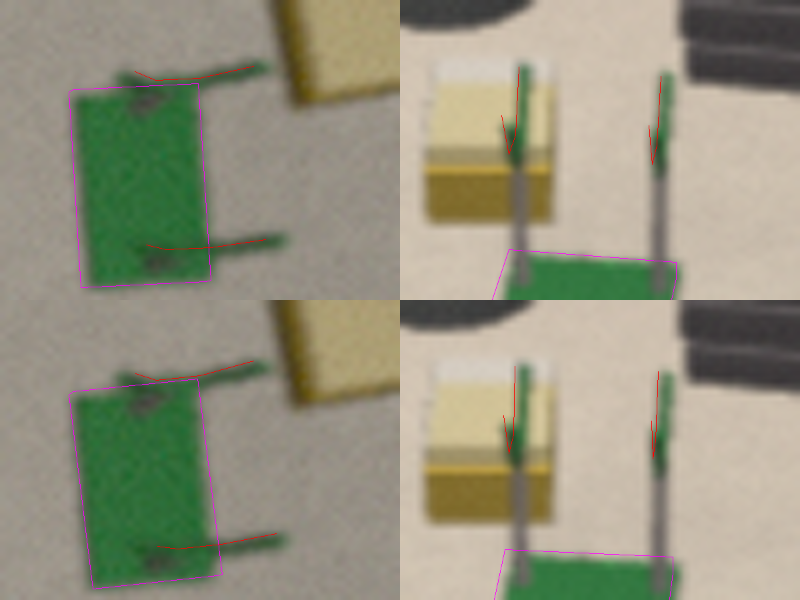

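```bash
cat > fit3.py <<'E'
from loc import *
from fit2 import soft
from scipy.optimize import minimize
def bar(a,b,t=8):
    a,b=np.array(a,float),np.array(b,float); return np.concatenate([p+np.array([[i,j,k] for i in(-t/2,t/2) for j in(-t/2,t/2) for k in(-t/2,t/2)]) for p in(a,b)])
parts=[box(110,70,0,12)]
for s in(-44,44):
    z=108;parts+=[bar([s,-15.5,z],[s,15.5,z]),bar([s,-15.5,z],[s,-33,147]),bar([s,15.5,z],[s,33,147])]
    
posts=[bar([s,0,16],[s,0,100],10) for s in(-44,44)]
def rend(c,x,ps,sh,roi,ss=4):
    X,Y,w,h=roi; im=np.zeros((h*ss,w*ss),np.uint8); Rz=R.from_euler('z',x[2])
    for B in ps:
        q=(project(c,Rz.apply(B)+[x[0],x[1],0])+sh+.5-[X,Y])*ss-.5
        cv2.fillConvexPoly(im,np.round(cv2.convexHull(q.astype(np.float32))*16).astype(np.int32),255,shift=4)
    return im
def image(c,x,sh,roi):
    g=rend(c,x,parts,sh,roi); p=rend(c,x,posts,sh,roi)
    X,Y,w,h=roi
    # posts cover the base, forks cover the posts
    b=rend(c,x,parts[:1],sh,roi); f=rend(c,x,parts[1:],sh,roi)
    o=np.maximum(np.where(p>0,0,b),f)
    return cv2.GaussianBlur(cv2.resize(o,(w,h),interpolation=cv2.INTER_AREA)/255.,(0,0),.8)
for n,c,roi in(("top",T,(322,152,42,44)),("side",S,(234,118,40,52))):
    X,Y,w,h=roi; d=soft(c,"green")[Y:Y+h,X:X+w]; fg=np.percentile(d,90) if n=="top" else np.percentile(d,92); d=np.clip(d/fg,0,1)
    cv2.imwrite(f"pics/d_{n}.png",cv2.resize((d*255).astype(np.uint8),None,fx=8,fy=8))
    for shf in((0,0),) if n=="top" else ((0,0),(-.5,-.7)):
        cost=lambda x:((image(c,x,np.array(shf),roi)-d)**2).sum()
        best=min((minimize(cost,[539,-293,y0],method="Nelder-Mead",options=dict(initial_simplex=np.array([[539,-293,y0],[545,-293,y0],[539,-287,y0],[539,-293,y0+.1]]))) for y0 in(0,.08,.15)),key=lambda o:o.fun)
        print(n,shf,best.x.round(3),round(best.fun,2))
E
python3 fit3.py
```

```text
top (0, 0) [ 5.38373e+02 -2.94184e+02  9.20000e-02] 45.09
side (0, 0) [ 5.39260e+02 -3.01261e+02  1.43000e-01] 42.2
side (-0.5, -0.7) [ 5.35615e+02 -2.96373e+02  1.50000e-01] 42.64
```

```bash
python3 - <<'E'
from loc import *
from fit2 import soft
d=cv2.GaussianBlur(soft(T,"green"),(0,0),.7)
fg=np.median(d[170:185,338:345]);bg=np.median(d[170:185,322:328]);print(fg,bg)
t=(fg+bg)/2
L=[];Rr=[]
for v in range(167,190):
    row=d[v]
    def cross(us):
        for u in us:
            u2=u+np.sign(us[-1]-us[0])
            if row[u]>=t>row[u2]: return u+(row[u]-t)/(row[u]-row[u2])*(u2-u)
    l=cross(list(range(341,320,-1)));r=cross(list(range(341,365)))
    if l:L.append((l,v))
    if r:Rr.append((r,v))
def ln(p,z):
    q=plane_pts(T,p,z); vx,vy,x0,y0=cv2.fitLine(q.astype(np.float32),cv2.DIST_HUBER,0,.01,.01).ravel()
    if vx<0:vx,vy=-vx,-vy
    return np.arctan2(vy,vx),y0+(540-x0)*vy/vx,x0
print("L",ln(L,0),len(L));print("R",ln(Rr[:19],12),len(Rr)); print(np.round([r[0] for r in Rr],1)); print(np.round([r[0] for r in L],1))
for cols,sgn in((range(330,348),1),):
  for z,vs in((12,list(range(176,205))),(12,list(range(176,155,-1)))):
    pts=[]
    for u in range(331,349):
        col=d[:,u]
        for a,b in zip(vs[:-1],vs[1:]):
            if col[a]>=t>col[b]: pts.append((u,a+(col[a]-t)/(col[a]-col[b])*(b-a)));break
    q=plane_pts(T,pts,z); print(np.c_[np.array(pts),q].round(1)[:, [0,1,2,3]].tolist())
E
```

```text
57.99203117973544 2.173637968007565
L (np.float32(0.088165365), np.float32(-262.20752), np.float32(539.1348)) 23
R (np.float32(0.09020761), np.float32(-326.12653), np.float32(539.49457)) 23
[349.  349.1 349.1 349.3 349.5 349.6 349.6 349.6 349.7 349.7 349.8 350.
 350.1 350.2 350.4 350.5 350.6 350.7 350.7 351.1 352.  342.4 341.6]
[331.3 331.3 331.4 331.4 331.5 331.5 331.6 331.7 331.8 332.  332.2 332.3
 332.3 332.4 332.5 332.5 332.6 332.6 332.7 332.8 333.  333.2 333.2]
[[332.0, 176.0, 543.6, -259.5], [333.0, 186.9, 503.2, -263.1], [334.0, 192.0, 484.2, -266.8], [335.0, 192.4, 482.9, -270.5], [336.0, 192.4, 482.9, -274.2], [337.0, 192.3, 483.3, -277.9], [338.0, 192.2, 483.9, -281.6], [339.0, 192.1, 484.4, -285.3], [340.0, 191.9, 484.9, -289.0], [341.0, 191.7, 485.8, -292.7], [342.0, 188.3, 498.7, -296.4], [343.0, 187.8, 500.5, -300.2], [344.0, 187.9, 500.1, -303.9], [345.0, 188.5, 497.9, -307.6], [346.0, 191.6, 486.6, -311.2], [347.0, 191.6, 486.7, -314.9], [348.0, 191.5, 486.9, -318.6]]
[[332.0, 164.4, 587.2, -259.6], [333.0, 164.1, 588.4, -263.3], [334.0, 163.9, 589.0, -267.0], [335.0, 163.9, 589.3, -270.8], [336.0, 163.7, 589.9, -274.5], [337.0, 163.5, 590.8, -278.2], [338.0, 163.1, 592.2, -281.9], [339.0, 162.5, 594.7, -285.7], [340.0, 166.6, 579.2, -289.3], [341.0, 166.8, 578.8, -293.0], [342.0, 166.4, 580.2, -296.8], [343.0, 165.7, 582.9, -300.5], [344.0, 164.4, 587.6, -304.2], [345.0, 161.7, 597.8, -308.0], [346.0, 161.6, 598.3, -311.7], [347.0, 161.4, 599.1, -315.5], [348.0, 161.5, 599.0, -319.2]]
```

```bash
python3 - <<'E'
from rig import bot
from h import *
y=.296; w=np.array([607,1.]); p=w-85*np.array([np.cos(y),np.sin(y)]); print(p)
bot.servo_line([*p,320],speed=180)
bot.servo_line([*p,235],speed=120)
bot.dwell(.2)
for n in("top","side"):
    c=bot.read_camera(n); pickle.dump(c,open(n+"3.pkl","wb"))
    u,v=project(c,[[600,0,140]])[0].astype(int); x=max(0,u-48);Y=max(0,v-36)
    im=cv2.resize(c["image"][Y:Y+72,x:x+96],(800,600),interpolation=cv2.INTER_CUBIC)
    cv2.imwrite(f"pics/{n}3.png",im)
    t=[w[0],w[1],235-1.4-90]; print(n,((project(c,[t,[*w,95]])+.5-[x,Y])*800/96).round())
s=bot.read_state();print(s["clock"],s["ee_pos"],s["ft_force"],s["grip_width"])
E
```

```text
[525.69657145 -23.79420307]
top [[406. 288.]
 [406. 308.]]
side [[390. 302.]
 [399. 395.]]
9.8 [525.7829038  -23.80798202 235.36906501] [ 0.02653544 -0.38773927 -1.05720914] 14.813084772508274
```

View pics/top3.png

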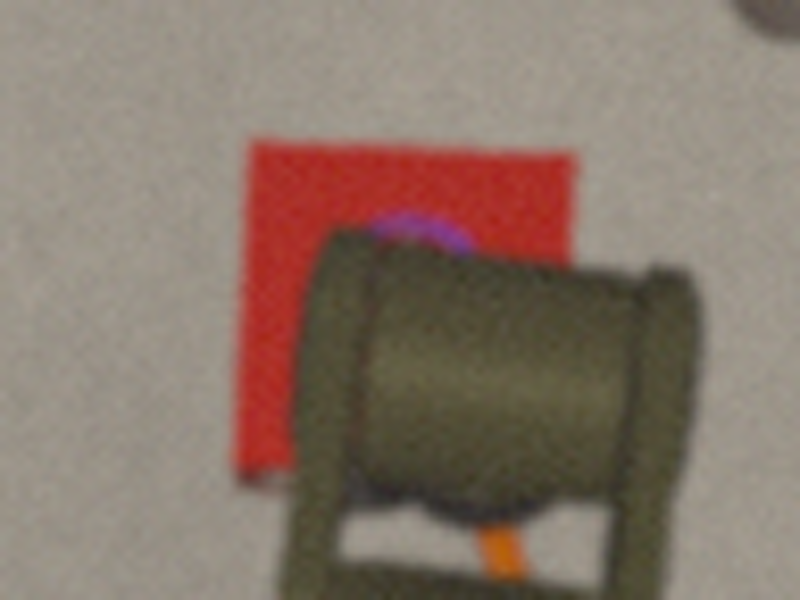

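View pics/side3.png

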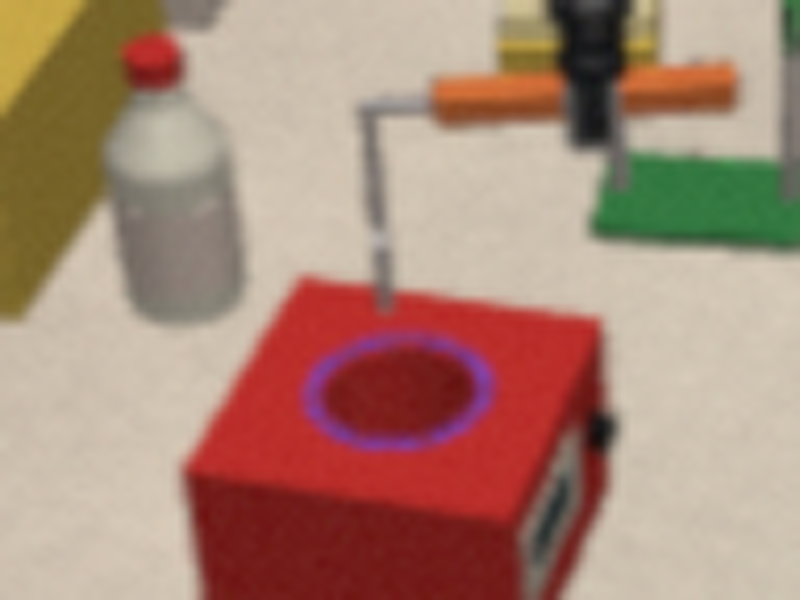

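The side view shows the blade's lower edge at (386,308), predicted (390,302), and the well centre at (400,392), predicted (399,395). Both agree within 1 px, so I'll descend.

```bash
python3 - <<'E'
from rig import bot
from h import *
p=[525.7,-23.8]
hit=bot.servo_line([*p,180],speed=70,until_force=5)
if not hit: hit=bot.servo_line([*p,143],speed=60,until_force=4)
print(hit,bot.read_state()["ee_pos"])
c=bot.read_camera("side")
if hit: bot.servo_line([*p,235],speed=80)
else:
    bot.dwell(1.1)
    print(bot.read_state()["ee_pos"],bot.read_state()["ft_force"])
    bot.servo_line([*p,320],speed=130)
u,v=project(c,[[600,0,140]])[0].astype(int)
cv2.imwrite("pics/side4.png",cv2.resize(c["image"][v-36:v+36,u-48:u+48],(800,600),interpolation=cv2.INTER_CUBIC))
print(bot.read_state()["clock"],bot.read_state()["grip_width"])
E
```

```text
False [525.83300384 -23.8238436  143.16261027]
[525.68619489 -23.80325051 142.97063736] [ 0.25633802 -0.98365217 -1.43993665]
14.1583 15.110559377442303
```

View pics/side4.png

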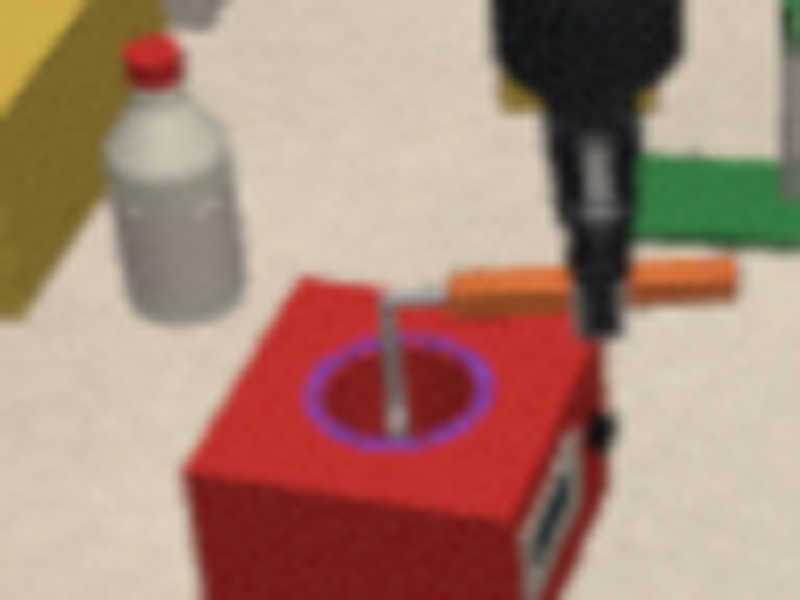

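The blade went down in the middle of the well, at about (397,435), with no force step. The tip was about 43 mm below the mouth for over 1.1 s. Now over to the green rest.

```bash
python3 - <<'E'
from rig import bot
from h import *
a=att(.089,1)
bot.servo_line([537,-293.5,320],attitude=a,speed=180)
bot.servo_line([537,-293.5,185],speed=120); bot.dwell(.2)
for n in("top","side"):
    c=bot.read_camera(n); pickle.dump(c,open(n+"5.pkl","wb"))
    u,v=project(c,[[540,-293,140]])[0].astype(int); x=max(0,u-40);Y=max(0,v-30)
    cv2.imwrite(f"pics/{n}5.png",cv2.resize(c["image"][Y:Y+60,x:x+80],(800,600),interpolation=cv2.INTER_CUBIC))
s=bot.read_state();print(s["clock"],s["ee_pos"],s["ft_force"],s["grip_width"])
E
```

```text
17.3833 [ 537.04718416 -293.53061099  185.25797204] [-0.4643966  -0.15089768 -0.45676847] 14.967907266772682
```

View pics/top5.png

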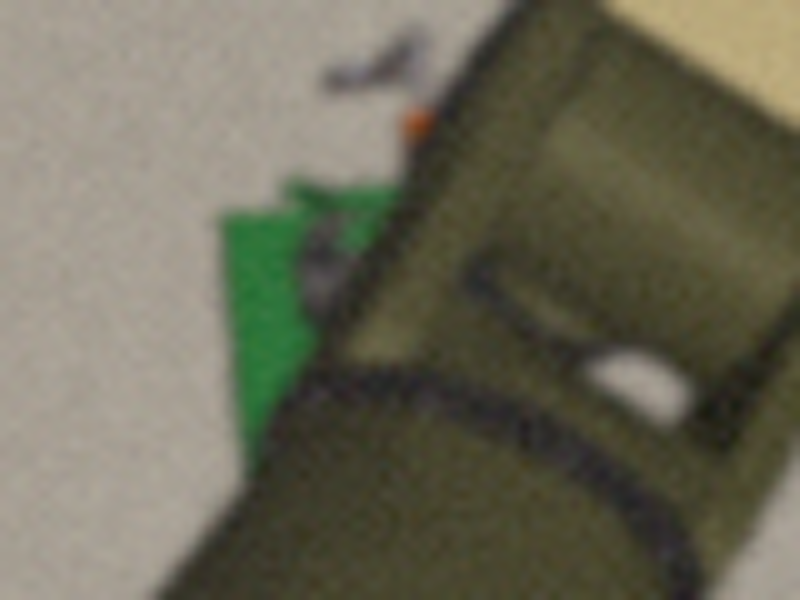

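View pics/side5.png

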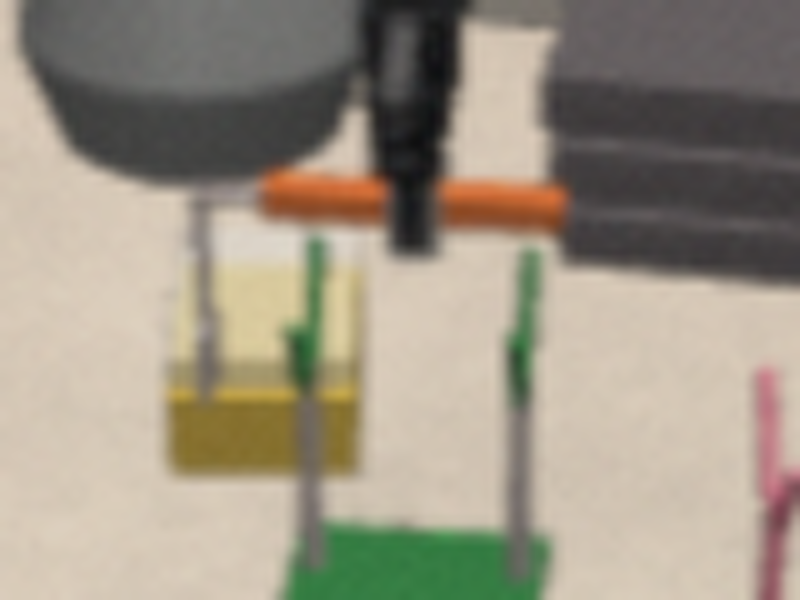

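```bash
python3 - <<'E'
from rig import bot
from h import *
h1=bot.servo_line([537,-293.5,130],speed=60,until_force=5)
s=bot.read_state();print(h1,s["clock"],s["ee_pos"],s["ft_force"])
if not h1:
    h2=bot.servo_line([537,-293.5,118.5],speed=15,until_force=3)
    s=bot.read_state();print(h2,s["clock"],s["ee_pos"],s["ft_force"],s["moment"])
c=bot.read_camera("side");u,v=project(c,[[540,-293,120]])[0].astype(int)
cv2.imwrite("pics/side6.png",cv2.resize(c["image"][v-30:v+30,u-40:u+40],(800,600),interpolation=cv2.INTER_CUBIC))
E
```

```text
False 18.45 [ 537.17367125 -293.61574745  130.46659055] [ 0.63024387  0.16394575 -1.13782674]
True 19.0333 [ 536.95470572 -293.4915541   121.32520094] [-0.79754884  0.62420033  5.23447093] [0.06637656 0.07232302 0.04431957]
```

View pics/side6.png

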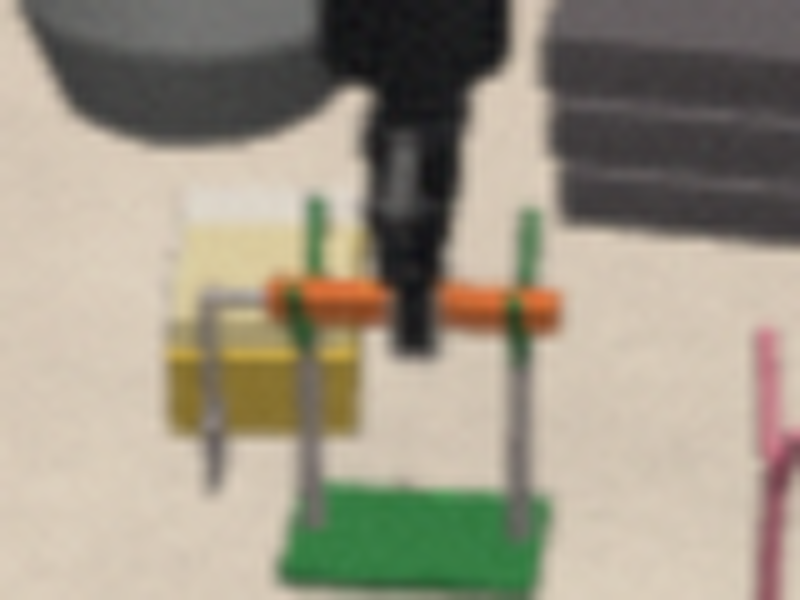

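Contact came at TCP z = 121.3, the same as the pick height, and the handle lies in both forks. I'll release and retreat.

```bash
python3 - <<'E'
from rig import bot
from h import *
bot.move_gripper(50); bot.dwell(.2)
bot.servo_line([537,-293.5,260],speed=100)
bot.move_to([450,-60,330],att(.089,1)); bot.dwell(.3)
for n in("top","side"):
    c=bot.read_camera(n); pickle.dump(c,open(n+"7.pkl","wb"))
    u,v=project(c,[[540,-293,120]])[0].astype(int)
    cv2.imwrite(f"pics/{n}7.png",cv2.resize(c["image"][v-30:v+30,u-40:u+40],(800,600),interpolation=cv2.INTER_CUBIC))
    cv2.imwrite(f"pics/{n}7full.png",cv2.resize(c["image"],(768,576)))
    W=cloud(c);hsv=cv2.cvtColor(c["image"],cv2.COLOR_BGR2HSV)
    m=(hsv[...,0]>=6)&(hsv[...,0]<=17)&(hsv[...,1]>130)&(np.hypot(W[...,0]-540,W[...,1]+293)<90)&(W[...,2]>100)
    r=fitbox(c,m,np.ones((384,512)),box(120,16,112,128),[539,-293,.09]); print(n,r.x.round(3),r.fun,np.nanmedian(W[m],0),m.sum())
print(bot.read_state()["clock"],bot.read_state()["ft_force"])
E
```

```text
top [ 5.38115e+02 -2.94912e+02  9.90000e-02] 11.519854616887718 [ 537.98885467 -293.04924854  128.98196326] 159
side [ 5.39989e+02 -3.00261e+02  1.56000e-01] 19.037784649620686 [ 541.09223013 -287.45072332  127.98863289] 104
22.675 [-0.03676014  0.20613243 -0.43340564]
```

View pics/top7.png

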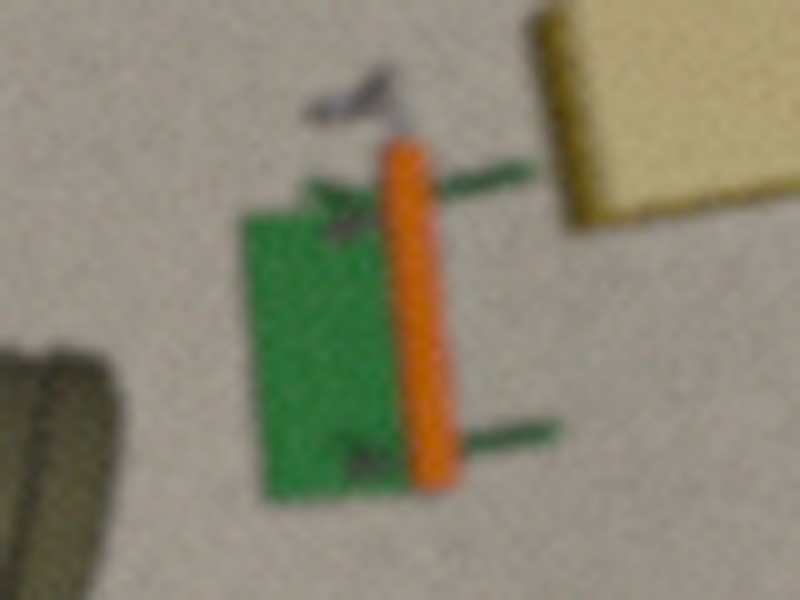

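View pics/side7.png

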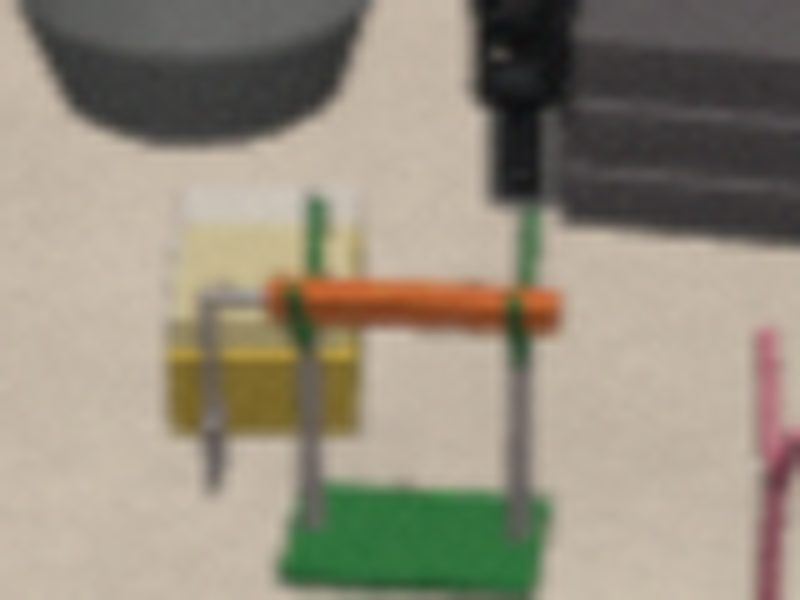

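View pics/side7full.png

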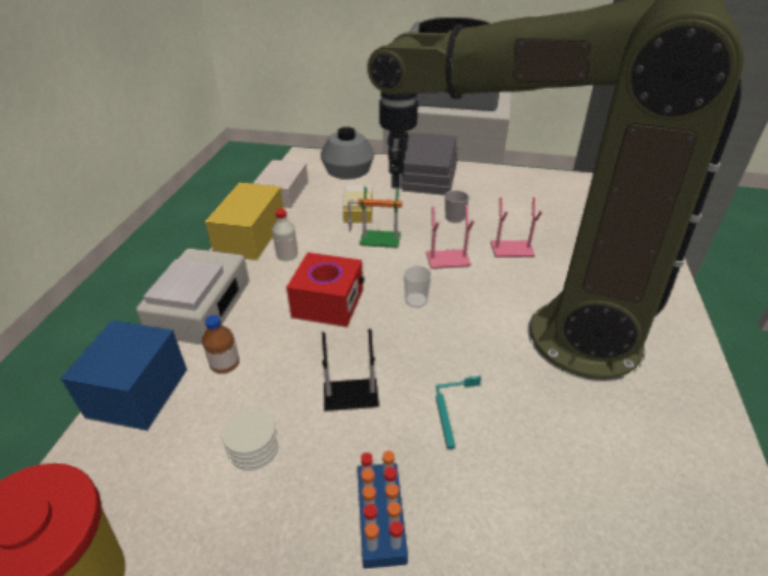

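The spreader rests in both forks, with overhangs of about 50 px and 43 px (roughly 1 mm off centre) and the blade hanging down. The bystanders are where they started and the arm is clear, so I'm handing in.

```bash
python3 -c "
from rig import bot
bot.finish_job(); print(bot.read_state()['clock'])"
```

```text
the job is handed in; nothing more can be done
the job is handed in; nothing more can be done
```

I dipped the orange spreader in the sterilizer and laid it in the green rest, then handed the job in after about 23 s. No verdict is reported.

- **Dip:** I took the spreader from the black rest and lowered the blade to the middle of the well. By arm position its lower edge was about 43 mm below the mouth. It stayed there for more than 1.1 s with no contact force seen.
- **Placing:** I lowered it until it touched the forks, at TCP height 121.3 mm. That matches the pick height in the black rest. Then I let go and moved the arm away.
- **Last checks:** The top view fits the handle at (538, −295) mm, yaw 0.10. My estimate for the rest was (538, −293.5) mm, yaw 0.09. The handle top is at about 128–129 mm, against 128 expected. The spreader looks centred between the forks to about 1 mm, with the blade hanging clear of the bench. In the side view the bystanders look unmoved; I did not re-measure them.
- **Disagreement:** The side camera's fits differed from the top camera's by about 5–7 mm in y throughout. In the last check it gave y = −300 mm and yaw 0.16. I put this down to a side-camera pointing error of about 0.7 pixel and relied on the top camera. The side camera's fits of the green rest itself were shifted by about as much, so the two still agree relative to each other.

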